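# Clamp a blank plate in the marking jig

## Robot

A 6-joint arm with a two-finger parallel gripper is mounted at the origin on a cart in front of the work surface, level with it; the furniture and walls round the work are solid. World frame = base frame: x ahead of the robot, y to its left, z up, the work surface at z = 0. Lengths are in m, angles in rad, forces in N, time in s.
With the tool pointing down it reaches from about 0.35 to 0.975 m from the base axis. Payload 4.9 kg.
Tool frame: the origin (TCP) lies between the finger pads; the fingertips stand 22 mm ahead of it and the grasp point (between the pads) lies 3 mm ahead of it; z points along the fingers, y is the line along which they close (so a half turn about z gives the same grasp; the last joint's range is limited). The gripper opens to 85 mm and grips with 20 to 120 N. Pads are 22 mm wide; open, the fingers measure 114 mm over their backs; the gripper's body (76 mm by 85 mm) begins 54 mm behind the grasp point. The pads swing forward as they close: fully open they stand 13 mm farther back than shut.
Start: joints at [1.212, 0.053, 1.613, -0, 1.476, -0.119], TCP at [0.148, 0.607, 0.253] pointing down, gripper open.
Joint ranges: [-3.01, 3.01], [-1.01, 2.22], [0.06, 2.58], [-1.02, 4.17], [0.09, 2.62], [-3.14, 3.14]. Speed limits (rad/s): [2.57, 2.57, 3.14, 3.14, 3.14, 3.14].

## Interface

Orientations are given as a unit quaternion [w, x, y, z].
In Python, from plant import state, grab_frame, get_calibration, job_done, recognise, regions_of gives the robot as it stands.
- The arm moves only by the tool apply_moves, never from a script. Its argument "targets" is a list of rows, each an object with "translation": the shift along the tool's x, y, z normalised to -1 to 1, where 1 is 100 mm, a list of three; "twist": the turn about the tool's z normalised to -1 to 1, where 1 is 0.1 rad; "hand": the opening, from 0 (shut) to 1 (fully open). A call has 1 to 8 rows; each row shifts and turns the commanded pose from where the row before left it, along the tool's axes as they then stand; what a row does not reach is not made up. A row lasts 1/10 s, in which the tool goes at most 50 mm and 8.59 degrees, less where a joint would pass 70% of its speed; a pose out of reach is approached as far as the arm can. A call with a number of a shift or a turn outside -1 to 1 is refused whole. A call with a gripper value outside its range is refused whole. The fingers move at their own pace and stop on an object; the grip force is fixed at half the most. Time passes only in rows, so rows that do not move let the fingers close. It gives the time, the measured TCP pose, the force, the opening and the grip force at its end, in the units of the state.
- state(): the state, without advancing time (a new reading comes with each control period).
- grab_frame(name): name is "scene" or "top" or "wrist"; returns the picture (400x640x3 uint8, red, green, blue); there is no depth.
- get_calibration(name): a dict with "camera_matrix" (3x3 intrinsics, pixels), "pose" (4x4, takes a point from camera to world coordinates). Camera axes: x right, y up, looking along -z (the intrinsics and any distortion apply to the point x, -y, -z); pixel columns grow to the right and rows downward; lengths in m; the calibration is good to about 2 mm. A picture is of the moment at which its call begins: read the wrist's pose just before it. get_calibration takes no time and is no camera call; for the wrist camera it gives the pose at the moment of the call.
- job_done(): hands the job in; it is judged then, once.
Trained networks look in the newest picture that a camera, given by its name, has taken for a name from the list of things; names that differ only in an ending like _2 or _b are one class to them, and where a whole thing is asked for, a point or a joint stands for the part that bears it (a point fixed in the world has none). Each returns a list of dicts, best first, with "score" (0 to 1); they miss things now and then, are a little off and sometimes report something else, mostly with a low value. They report only what shows in the picture. A call takes as long as a camera call. They do not tell look-alikes from the thing itself.
- recognise(camera, query): "point" ([x, y, z] in m, in world coordinates, good to about 4 mm: the middle of the surface that is visible of it).
- regions_of(camera, query): "pixels" (400x640 bool, what is visible of it).
The state is a dict: "time": time; "joint_pos": joint angles; "joint_vel": joint speeds; "joint_efforts": joint torques, N m; "tool_pos": TCP position; "tool_rot": TCP orientation; "contact_force": force on the tool from outside, world axes, zero at the start; "ft_torque": the same for the moment, N m; "gripper_width": opening from 0.0 (shut) to 1.0 (fully open); "grasp_force": force on a finger pad.
Only numpy, scipy, OpenCV 4.12 (cv2) and the standard library are available. Lean on these libraries where they do the work, as an engineer would, in place of code of your own. Each camera call takes 0.05 s, during which the arm holds its last target. There are 200 camera calls.

## Task

Lift the sprung clip of the marking jig until it stays up, slide the blank metal plate along the jig's bed, against the side fence and under the lip of the end stop, and press it gently but definitely home against that stop. Then lower the clip onto the plate under control, without letting it snap down, and let go. Leave the other things on the bench alone.

Things in the scene. Friction and masses are not known exactly. Their poses are not given: they have to be found in the camera images.
- jig: Grey marking jig fixed to the bench, 185 x 84 mm, 50 mm high. Origin on the bench; +x from the open front to the end stop and hinge, +y to the side fence, z up. Its flat bed is 12 mm above the bench: a tongue 36 mm wide from x = -80 to 0 mm, then a foot 84 mm wide to x = 105 mm. A plate lying against the fence has its centre line at jig y = 0.
- fence: Low steel side fence, 8 mm high on the bed. Its guiding face is at jig y = +25 mm, looks to -y and runs from jig x = 4 to 50 mm, with a short slanted lead-in to x = -6 mm. Origin on the bed at jig x = y = 0, axes as the jig. Over 25 N damages it.
- end_stop: Guide of the steel end stop, origin on the bed at jig x = 50 mm, y = 0, axes as the jig. Its block, 38 mm wide, was clamped by eye: the face is between x = -8 and +8 mm of this origin, not measured, to be felt or seen. A lip juts 8 mm from the face to the front, its underside 12 mm above the bed. Pushing 4 to 20 N for 0.2 s seats the plate; over 25 N does damage.
- clip (a joint): Angle of the steel spring clip (rad): 0 closed, 1.4 fully open. Hinge along jig y at jig x = 88 mm, 42 mm above the bench; the arm (14 mm wide) reaches to the front and opens upwards and back. Over-centre: under 0.7 rad the spring pulls shut, above it pulls open and holds; about 3 N at the knob. Its black pad (66 mm before the hinge) rests on the plate at about 0.05 rad.
- clip_knob (a point): Centre of the black knob at the clip's free end, a cylinder 18 mm in diameter and 20 mm long along the jig's y, with flat ends; 98 mm from the hinge axis, when closed 6 mm above it (48 mm above the bench). Grip the two flat ends (20 mm) from above; it turns between the fingers as the clip swings. Axes turn with the clip.
- plate: Loose blank aluminium plate, 110 x 50 x 8 mm, about 80 g, smooth (friction on the jig 0.2), a matt field on top and a small dark dot at each corner; both ends are alike. Origin at the centre of its underside; x along the 110 mm, z up. Lies flat on the green mat, whose top is 2.5 mm above the bench.
- fascia_pack: Bystander: white pack of fascia plates with openings, 108 x 69 x 12 mm. Origin at the centre of its underside.
- screwdriver: Bystander: red and black screwdriver lying down, 28 x 185 x 26 mm. Origin at the centre of its underside.
- frame_0: Bystander: white square snap-in frame, 55 x 54 x 17 mm. Origin at the centre of its underside.
- frame_1: Bystander: white square snap-in frame, 55 x 54 x 17 mm, like the other. Origin at the centre of its underside.
- timer_0: Bystander: beige timer with a black socket end, 47 x 84 x 48 mm. Origin at the centre of its underside.
- timer_1: Bystander: beige timer with a black socket end, 47 x 84 x 48 mm, like the other. Origin at the centre of its underside.
Mind the look-alikes: they are no part of the job. What is meant by the plate is not purple, and is the larger of those in its own colour.

How it is judged:
By the outcome, as a careful person would: the job done as asked, in the order asked, and still so for the second after the job is handed in, with the robot touching nothing.
It also fails if it takes over 72 s, if anything falls off the work surface, if the arm or the gripper's body presses on something with over 40 N, if the wrist force passes 120 N, or if a joint passes its speed limit or range.

## Working session

There is one attempt and no reset: what is moved stays moved. The work goes in short steps, Python scripts to look and compute and a tool call to move; the robot and the scene stay as the last step left them, time stands still between calls to the robot, and variables do not carry over. Pictures are saved under pics/ and viewed, at most 10 in all, crops included, and the job is handed in when it is done.

Besides the shell and the picture viewer there is one more tool, called as a command line: name --argument value ..., lists and objects as JSON in quotes. apply_moves: Moves the arm, as the interface text tells. Its arguments: {"type":"object","properties":{"targets":{"type":"array"}},"required":["targets"]}

```bash
mkdir -p pics; ls
python3 - <<'E'
from plant import *
import cv2,numpy as np
s=state();print(s['time'],s['tool_pos'],s['tool_rot'],s['gripper_width'])
for c in['top','scene']:
    f=grab_frame(c);cv2.imwrite(f'pics/{c}0.png',f[:,:,::-1])
    k=get_calibration(c);print(c,np.round(k['pose'],3).tolist(),np.round(k['camera_matrix'],1).tolist(),k.keys())
    for q in['jig','fence','end_stop','clip','clip_knob','plate']:
        for r in recognise(c,q)[:4]:print(c,q,round(r['score'],2),np.round(r['point'],3))
E
```

```text
pics
0.0 [0.14824602 0.60657333 0.25204425] [-2.29835385e-04  1.19605968e-01  9.92820899e-01 -1.01121742e-03] 0.9990239021763391
top [[-0.017, 0.994, -0.105, 0.382], [-1.0, -0.016, 0.015, 0.038], [0.014, 0.105, 0.994, 1.827], [0.0, 0.0, 0.0, 1.0]] [[520.7, 0.0, 319.2], [0.0, 520.7, 199.1], [0.0, 0.0, 1.0]] dict_keys(['camera_matrix', 'pose'])
top jig 0.78 [ 0.618 -0.138  0.01 ]
top fence 0.38 [ 0.615 -0.115  0.021]
top fence 0.33 [0.521 0.134 0.017]
top clip 0.68 [ 0.624 -0.148  0.046]
top clip_knob 0.67 [ 0.626 -0.152  0.047]
top plate 0.93 [0.466 0.286 0.007]
top plate 0.65 [0.367 0.166 0.012]
top plate 0.64 [0.42  0.411 0.005]
top plate 0.5 [ 0.619 -0.138  0.009]
scene [[0.542, 0.489, -0.684, -0.304], [-0.84, 0.301, -0.451, -0.548], [-0.014, 0.819, 0.574, 0.792], [0.0, 0.0, 0.0, 1.0]] [[429.6, 0.0, 320.4], [0.0, 429.6, 196.7], [0.0, 0.0, 1.0]] dict_keys(['camera_matrix', 'pose'])
scene jig 0.97 [ 0.608 -0.154  0.013]
scene fence 0.39 [ 0.482 -0.368  0.038]
scene end_stop 0.64 [ 0.632 -0.171  0.023]
scene clip 0.77 [ 0.621 -0.155  0.038]
scene clip 0.38 [ 0.485 -0.369  0.039]
scene clip_knob 0.58 [ 0.621 -0.151  0.044]
scene plate 0.94 [0.458 0.284 0.013]
scene plate 0.65 [0.36  0.155 0.01 ]
scene plate 0.46 [0.42  0.407 0.005]
```

Run:
```python
import cv2
a=cv2.imread('pics/top0.png')
cv2.imwrite('pics/top0c.png',cv2.resize(a[20:300,150:490],None,fx=2.1,fy=2.1,interpolation=cv2.INTER_CUBIC))
```

```text
(no output)
```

View pics/top0c.png

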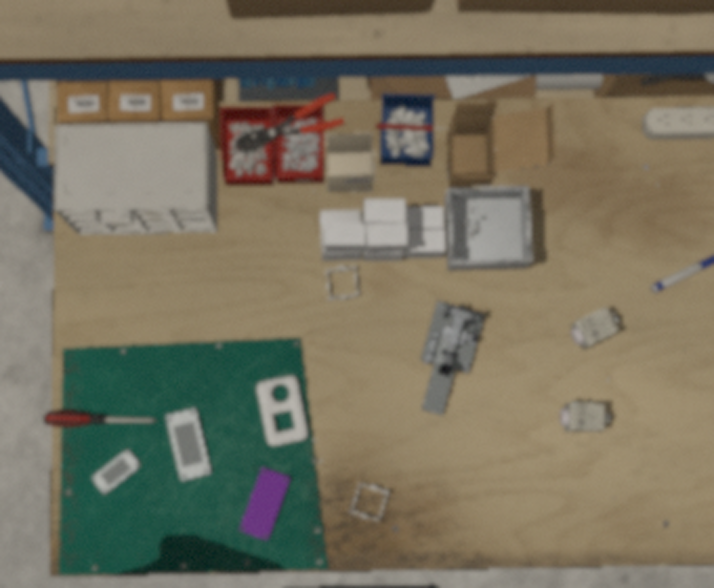

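View pics/scene0.png

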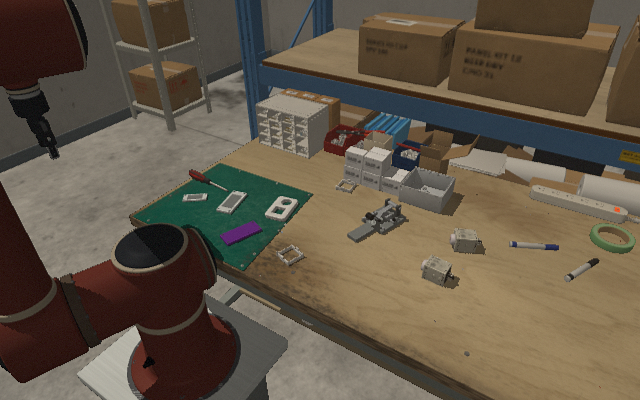

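The top crop (2.1x, offset 150,20) shows these candidates, in full-image pixels:
- Large white plate with a grey field, at about (239,231).
- Small white plate, at about (205,245).
- Purple plate, at about (276,260).
- Fascia pack with openings, at about (284,215).

I choose the large white plate at (239,231), world about (0.46, 0.285). The jig is at about (366,184) and opens toward the robot. I'll check the plate in a close crop from the wrist camera.

apply_moves --targets '[{"translation": [-0.42, -0.265, 0], "twist": 0, "hand": 1}, {"translation": [-0.42, -0.265, 0], "twist": 0, "hand": 1}, {"translation": [-0.42, -0.265, 0], "twist": 0, "hand": 1}, {"translation": [-0.42, -0.265, 0], "twist": 0, "hand": 1}, {"translation": [-0.42, -0.265, 0], "twist": 0, "hand": 1}, {"translation": [-0.42, -0.265, 0], "twist": 0, "hand": 1}, {"translation": [-0.42, -0.265, 0], "twist": 0, "hand": 1}, {"translation": [0, 0, 0], "twist": 0, "hand": 1}]'

```text
time: 1.5
tool_pos: [0.3934, 0.3534, 0.2536]
tool_rot: [0.001, 0.123, 0.992, -0.0]
contact_force: [0.4, 0.7, -0.1]
gripper_width: 1.0
grasp_force: 0.0
```

Run:
```python
from plant import *
import cv2,numpy as np
s=state();print(s['time'],s['tool_pos'],s['tool_rot'],s['contact_force'])
k=get_calibration('wrist');f=grab_frame('wrist');cv2.imwrite('pics/w1.png',f[:,:,::-1])
np.savez('w1.npz',P=k['pose'],K=k['camera_matrix'],f=f)
print(np.round(k['pose'],4).tolist(),np.round(k['camera_matrix'],1).tolist())
for r in recognise('wrist','plate')[:4]:print(round(r['score'],2),np.round(r['point'],3))
```

```text
1.5 [0.39336934 0.35341018 0.25357881] [ 9.03036523e-04  1.23245498e-01  9.92375719e-01 -4.05011435e-04] [ 0.38419655  0.71318383 -0.05092331]
[[0.2443, -0.9298, -0.2753, 0.3245], [0.9697, 0.2341, 0.0698, 0.3721], [-0.0005, -0.284, 0.9588, 0.3736], [0.0, 0.0, 0.0, 1.0]] [[359.8, 0.0, 321.8], [0.0, 359.8, 198.9], [0.0, 0.0, 1.0]]
0.79 [0.424 0.413 0.006]
0.75 [0.364 0.169 0.013]
0.73 [0.506 0.476 0.018]
0.64 [0.464 0.294 0.014]
```

View pics/w1.png

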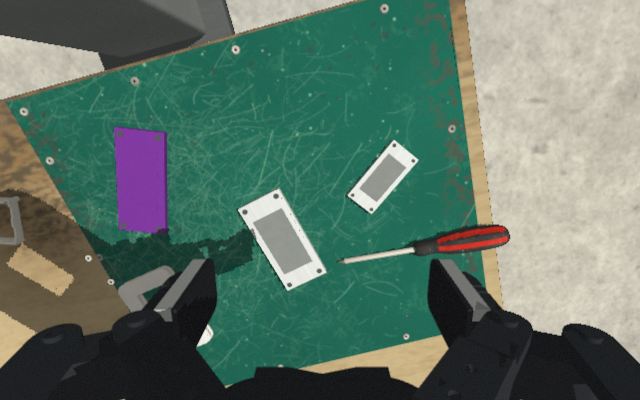

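The wrist picture shows the large white plate with grey field and corner dots at (282,240), the small plate at (383,178) and the purple one at (140,180). The choice is confirmed, so I'll measure its pose.

```bash
cat > h.py <<'E'
import numpy as np,cv2
def ray(P,K,uv,z):
    uv=np.atleast_2d(uv).astype(float)
    d=np.c_[(uv[:,0]-K[0,2])/K[0,0],-(uv[:,1]-K[1,2])/K[1,1],-np.ones(len(uv))]@P[:3,:3].T
    return P[:3,3]+d*((z-P[2,3])/d[:,2])[:,None]
def proj(P,K,X):
    c=(np.atleast_2d(X)-P[:3,3])@P[:3,:3]
    return np.c_[K[0,0]*c[:,0]/-c[:,2]+K[0,2],K[1,1]*-c[:,1]/-c[:,2]+K[1,2]]
def tool(s):
    from scipy.spatial.transform import Rotation as R
    q=s['tool_rot'];return R.from_quat([q[1],q[2],q[3],q[0]]).as_matrix()
E
python3 - <<'E'
from h import *
d=np.load('w1.npz');P,K,f=d['P'],d['K'],d['f'].astype(int)
m=((f.max(2)-f.min(2)<30)&(f.min(2)>120)).astype(np.uint8)
n,l,st,c=cv2.connectedComponentsWithStats(m[180:300,230:335])
i=1+st[1:,4].argmax();print(st[i])
ys,xs=np.where(l==i);pts=np.c_[xs+230,ys+180]
h=cv2.convexHull(pts.astype(np.int32))[:,0]
W=ray(P,K,h,0.0105)[:,:2]
r=cv2.minAreaRect((W*1000).astype(np.float32));print(r,cv2.boxPoints(r))
E
```

```text
[   8    7   89  104 4343]
((464.6832275390625, 293.01593017578125), (110.79145050048828, 51.51333999633789), 13.251443862915039) [[404.8584  305.3887 ]
 [416.66656 255.247  ]
 [524.50806 280.64316]
 [512.6999  330.78485]]
```

apply_moves --targets '[{"translation": [0, -0.5, 0], "twist": 0, "hand": 1}, {"translation": [0, -0.5, 0], "twist": 0, "hand": 1}, {"translation": [0, -0.5, 0], "twist": 0, "hand": 1}, {"translation": [0, -0.5, 0], "twist": 0, "hand": 1}, {"translation": [-0.25, -0.43, 0], "twist": 0, "hand": 1}, {"translation": [-0.25, -0.43, 0], "twist": 0, "hand": 1}, {"translation": [-0.25, -0.43, 0], "twist": 0, "hand": 1}, {"translation": [-0.25, -0.43, 0], "twist": 0, "hand": 1}]'

```text
time: 2.4
tool_pos: [0.399, -0.0286, 0.2538]
tool_rot: [0.001, 0.118, 0.993, 0.0]
contact_force: [1.2, 0.7, 0.6]
gripper_width: 1.002
grasp_force: 0.0
```

apply_moves --targets '[{"translation": [-0.47, -0.23, 0], "twist": 0, "hand": 1}, {"translation": [-0.47, -0.23, 0], "twist": 0, "hand": 1}, {"translation": [-0.47, -0.23, 0], "twist": 0, "hand": 1}, {"translation": [0, 0, 0], "twist": 0, "hand": 1}, {"translation": [0, 0, 0], "twist": 0, "hand": 1}]'

```text
time: 2.9
tool_pos: [0.5145, -0.1231, 0.2521]
tool_rot: [-0.001, 0.119, 0.993, 0.001]
contact_force: [-0.3, 0.6, 0.3]
gripper_width: 1.002
grasp_force: 0.0
```

Run:
```python
from plant import *
import cv2,numpy as np
s=state();print(s['time'],s['tool_pos'],s['tool_rot'],s['contact_force'])
k=get_calibration('wrist');f=grab_frame('wrist');cv2.imwrite('pics/w2.png',f[:,:,::-1])
np.savez('w2.npz',P=k['pose'],K=k['camera_matrix'],f=f)
for q in['jig','fence','end_stop','clip','clip_knob']:
  for r in recognise('wrist',q)[:2]:print(q,round(r['score'],2),np.round(r['point'],3))
```

```text
2.9 [ 0.51449889 -0.12308036  0.25213625] [-1.39633921e-03  1.18962103e-01  9.92897614e-01  6.29770270e-04] [-0.27972025  0.60206722  0.34966987]
jig 0.61 [ 0.616 -0.142  0.012]
fence 0.91 [ 0.616 -0.12   0.02 ]
end_stop 0.69 [0.708 0.053 0.013]
end_stop 0.64 [ 0.635 -0.17   0.029]
clip 0.7 [ 0.622 -0.149  0.043]
clip_knob 0.91 [ 0.62  -0.147  0.042]
```

View pics/w2.png

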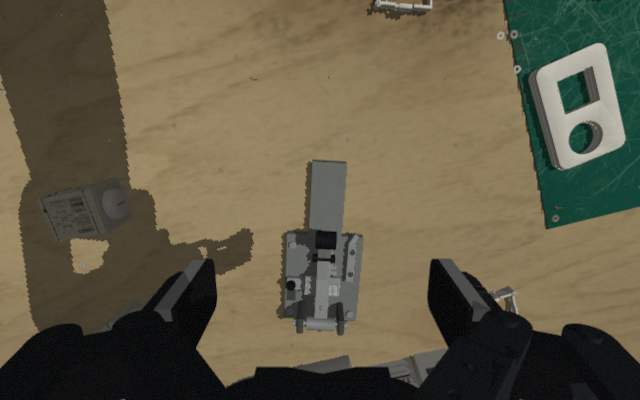

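The jig sits at (322,245): tongue end at (328,161), knob at (326,239), fence at (350,258). I'll crop it larger to pick corners.

Run:
```python
import cv2
a=cv2.imread('pics/w2.png')
cv2.imwrite('pics/w2c.png',cv2.resize(a[150:345,265:385],None,fx=3,fy=3,interpolation=cv2.INTER_CUBIC))
```

```text
(no output)
```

View pics/w2c.png

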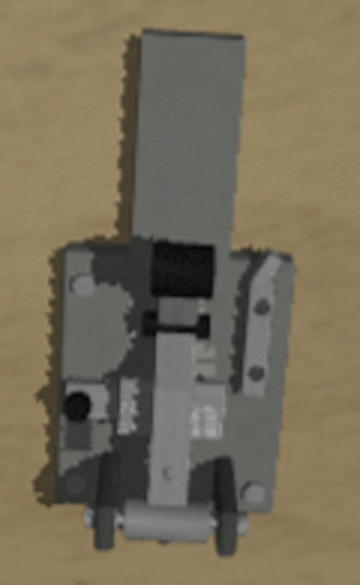

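Run:
```python
from h import *
from scipy.optimize import least_squares
d=np.load('w2.npz');P,K=d['P'],d['K']
obj=np.array([[-80,-18,12],[-80,18,12],[0,42,12],[0,-42,12],[-9.8,0,48],[50,25,20],[88,0,42]])/1e3
uv=np.array([[143,36],[244,39],[292,258],[66,250],[183,269],[244,394],[172,520]])/3+[265,150]
def X(p):
    c,s=np.cos(p[2]),np.sin(p[2]);return obj@np.array([[c,s,0],[-s,c,0],[0,0,1]])+[p[0],p[1],0]
r=least_squares(lambda p:(proj(P,K,X(p))-uv).ravel(),[.61,-.14,-.2],loss='soft_l1')
p=r.x;print(p,np.degrees(p[2]));print(np.round(proj(P,K,X(p))-uv,2))
print(np.round(X(p),4))
```

```text
[ 0.58859108 -0.13541242 -0.28017334] -16.05274993631168
[[-1.41 -0.91]
 [ 0.41 -0.44]
 [ 2.11  0.86]
 [-0.61  0.49]
 [ 0.32  0.24]
 [ 0.    0.23]
 [-0.27 -0.31]]
[[ 0.5067 -0.1306  0.012 ]
 [ 0.5167 -0.096   0.012 ]
 [ 0.6002 -0.0951  0.012 ]
 [ 0.577  -0.1758  0.012 ]
 [ 0.5792 -0.1327  0.048 ]
 [ 0.6436 -0.1252  0.02  ]
 [ 0.6732 -0.1597  0.042 ]]
```

apply_moves --targets '[{"translation": [-0.3, 0, 0], "twist": 0.41, "hand": 0.55}, {"translation": [-0.35, 0.087, 0], "twist": 0, "hand": 0.55}, {"translation": [0, 0, 0.4], "twist": 0, "hand": 0.55}, {"translation": [0, 0, 0.4], "twist": 0, "hand": 0.55}, {"translation": [0, 0, 0.4], "twist": 0, "hand": 0.55}, {"translation": [0, 0, 0], "twist": 0, "hand": 0.55}, {"translation": [0, 0, 0], "twist": 0, "hand": 0.55}]'

```text
time: 3.9
tool_pos: [0.5788, -0.1321, 0.1339]
tool_rot: [-0.0, 0.14, 0.99, 0.0]
contact_force: [-0.3, 0.4, 1.4]
gripper_width: 0.553
grasp_force: 0.0
```

Run:
```python
from plant import *
from h import *
s=state();print(s['time'],s['tool_pos'],s['contact_force'],s['gripper_width']);print(tool(s).round(4))
k=get_calibration('wrist');f=grab_frame('wrist');cv2.imwrite('pics/w3.png',f[:,:,::-1])
np.savez('w3.npz',P=k['pose'],K=k['camera_matrix'],f=f)
for q in['clip_knob','end_stop','fence']:
  for r in recognise('wrist',q)[:2]:print(q,round(r['score'],2),np.round(r['point'],3))
```

```text
3.9 [ 0.57884496 -0.13212766  0.1338941 ] [-0.26097145  0.38744245  1.40520242] 0.5530468876929477
[[-9.609e-01  2.767e-01 -3.000e-04]
 [ 2.767e-01  9.609e-01  2.000e-04]
 [ 4.000e-04  1.000e-04 -1.000e+00]]
clip_knob 0.85 [ 0.62  -0.148  0.043]
clip_knob 0.57 [0.723 0.039 0.011]
end_stop 0.66 [ 0.638 -0.165  0.028]
fence 0.68 [ 0.616 -0.117  0.02 ]
```

View pics/w3.png

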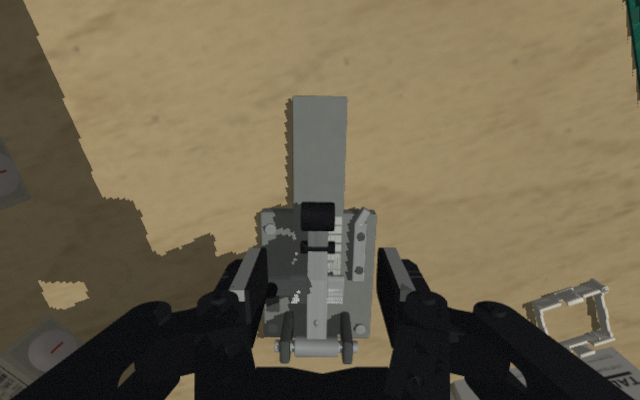

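The knob at (318,216) lies midway between the fingers and the jig axis is upright in the picture. I'll refit the jig with this view.

Run:
```python
from h import *
from scipy.optimize import least_squares
o1=np.array([[-80,-18,12],[-80,18,12],[0,42,12],[0,-42,12],[-9.8,0,48],[50,25,20],[88,0,42]])/1e3
u1=np.array([[143,36],[244,39],[292,258],[66,250],[183,269],[244,394],[172,520]])/3+[265,150]
o2=np.array([[-80,-18,12],[-80,18,12],[0,42,12],[0,-42,12],[-9.8,0,48],[88,0,42]])/1e3
u2=np.array([[293,97],[347,98],[376,211],[259,211],[318,216.5],[317,348]])
def X(o,p):
    c,s=np.cos(p[2]),np.sin(p[2]);return o@np.array([[c,s,0],[-s,c,0],[0,0,1]])+[p[0],p[1],0]
V=[(np.load('w2.npz'),o1,u1),(np.load('w3.npz'),o2,u2)]
for vs in (V[1:],V):
    r=least_squares(lambda p:np.concatenate([(proj(d['P'],d['K'],X(o,p))-u).ravel() for d,o,u in vs]),[.59,-.14,-.28],loss='soft_l1')
    p=r.x;print(p,np.degrees(p[2]),X(np.array([[-9.8,0,48]])/1e3,p));print(np.round(r.fun,1))
```

```text
[ 0.58892352 -0.13624942 -0.29346911] -16.814541525432507 [[ 0.57954251 -0.13341453  0.048     ]]
[-1.2 -1.   0.4 -1.2  1.4  3.3  0.1  1.8 -0.1  0.8 -0.4 -1.3]
[ 0.58867318 -0.13596716 -0.28946377] -16.58505214128628 [[ 0.57928089 -0.13316986  0.048     ]]
[-1.2 -0.8  0.6 -0.   1.6  1.4 -1.1  0.3 -0.1  0.4 -0.9  0.6 -1.5 -0.2
 -1.4 -1.4  0.3 -1.9  1.7  2.7  0.4  1.6  0.2  0.3  0.4 -1.7]
```

apply_moves --targets '[{"translation": [0, -0.01, 0.42], "twist": 0.1, "hand": 0.55}, {"translation": [0, 0, 0.41], "twist": 0, "hand": 0.55}, {"translation": [0, 0, 0], "twist": 0, "hand": 0.55}, {"translation": [0, 0, 0], "twist": 0, "hand": 0.1}, {"translation": [0, 0, 0], "twist": 0, "hand": 0.1}, {"translation": [0, 0, 0], "twist": 0, "hand": 0.1}, {"translation": [0, 0, 0], "twist": 0, "hand": 0.1}]'

```text
time: 4.8
tool_pos: [0.5806, -0.1351, 0.0536]
tool_rot: [0.002, 0.145, 0.989, -0.001]
contact_force: [-3.7, -4.5, 5.0]
gripper_width: 0.223
grasp_force: 61.5
```

apply_moves --targets '[{"translation": [-0.013, 0, -0.109], "twist": 0, "hand": 0.1}, {"translation": [-0.025, 0, -0.107], "twist": 0, "hand": 0.1}, {"translation": [-0.037, 0, -0.104], "twist": 0, "hand": 0.1}, {"translation": [-0.048, 0, -0.099], "twist": 0, "hand": 0.1}, {"translation": [-0.059, 0, -0.093], "twist": 0, "hand": 0.1}, {"translation": [-0.069, 0, -0.086], "twist": 0, "hand": 0.1}]'

```text
time: 5.4
tool_pos: [0.6009, -0.1413, 0.1089]
tool_rot: [-0.003, 0.145, 0.989, -0.001]
contact_force: [-1.6, -5.9, -8.9]
gripper_width: 0.216
grasp_force: 58.8
```

apply_moves --targets '[{"translation": [-0.079, 0, -0.077], "twist": 0, "hand": 0.1}, {"translation": [-0.087, 0, -0.068], "twist": 0, "hand": 0.1}, {"translation": [-0.094, 0, -0.058], "twist": 0, "hand": 0.1}, {"translation": [-0.1, 0, -0.047], "twist": 0, "hand": 0.1}, {"translation": [-0.104, 0, -0.036], "twist": 0, "hand": 0.1}, {"translation": [-0.08, 0, -0.018], "twist": 0, "hand": 0.1}, {"translation": [0, 0, 0], "twist": 0, "hand": 0.1}]'

```text
time: 6.1
tool_pos: [0.6548, -0.1577, 0.1412]
tool_rot: [-0.001, 0.145, 0.989, -0.001]
contact_force: [-2.1, -4.9, -1.7]
gripper_width: 0.214
grasp_force: 59.4
```

apply_moves --targets '[{"translation": [0, 0, 0], "twist": 0, "hand": 0.5}, {"translation": [0, 0, 0], "twist": 0, "hand": 0.5}, {"translation": [0, 0, 0], "twist": 0, "hand": 0.5}, {"translation": [0, 0, -0.4], "twist": 0, "hand": 0.5}, {"translation": [0, 0, -0.4], "twist": 0, "hand": 0.5}, {"translation": [0.3, 0, -0.3], "twist": 0, "hand": 0.9}, {"translation": [0.45, 0, 0], "twist": 0, "hand": 0.9}, {"translation": [0.45, 0, 0], "twist": 0, "hand": 0.9}]'

```text
time: 6.9
tool_pos: [0.54, -0.1215, 0.2531]
tool_rot: [0.002, 0.145, 0.989, -0.0]
contact_force: [-0.7, 0.4, -0.2]
gripper_width: 0.898
grasp_force: 0.0
```

Run:
```python
from plant import *
from h import *
s=state();print(s['time'],s['tool_pos'],s['contact_force'],s['gripper_width']);print(tool(s).round(4))
k=get_calibration('wrist');f=grab_frame('wrist');cv2.imwrite('pics/w4.png',f[:,:,::-1])
np.savez('w4.npz',P=k['pose'],K=k['camera_matrix'],f=f)
for q in['clip_knob','end_stop','fence']:
  for r in recognise('wrist',q)[:2]:print(q,round(r['score'],2),np.round(r['point'],3))
u=proj(k['pose'],k['camera_matrix'],[[.63,-.15,.02]])[0].astype(int);print(u)
x0=max(0,min(640-200,u[0]-100));y0=max(0,min(250,u[1]-75))
cv2.imwrite('pics/w4c.png',cv2.resize(f[y0:y0+150,x0:x0+200,::-1],None,fx=4,fy=4,interpolation=cv2.INTER_CUBIC));print(x0,y0)
```

```text
6.9 [ 0.53999393 -0.12151411  0.25310701] [-0.71676944  0.40128015 -0.21298151] 0.8981637163998002
[[-9.581e-01  2.863e-01  4.500e-03]
 [ 2.863e-01  9.581e-01 -1.000e-03]
 [-4.600e-03  3.000e-04 -1.000e+00]]
clip_knob 0.91 [ 0.652 -0.158  0.126]
end_stop 0.96 [ 0.637 -0.163  0.032]
fence 0.63 [ 0.616 -0.115  0.016]
[319 253]
219 178
```

View pics/w4c.png

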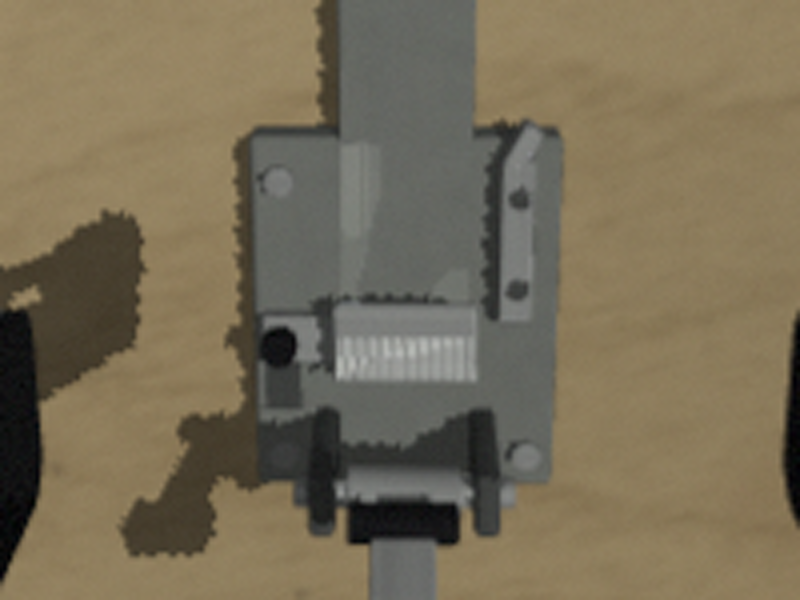

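The clip stays up: the knob is behind the hinge at crop (405,523), the end-stop lip edge at crop (406,305) and the fence end at crop (500,320). I'll refit the jig and get the stop face.

Run:
```python
from h import *
from scipy.optimize import least_squares
o1=np.array([[-80,-18,12],[-80,18,12],[0,42,12],[0,-42,12],[-9.8,0,48],[50,25,20],[88,0,42]])/1e3
u1=np.array([[143,36],[244,39],[292,258],[66,250],[183,269],[244,394],[172,520]])/3+[265,150]
o2=np.array([[-80,-18,12],[-80,18,12],[0,42,12],[0,-42,12],[-9.8,0,48],[88,0,42]])/1e3
u2=np.array([[293,97],[347,98],[376,211],[259,211],[318,216.5],[317,348]])
o3=np.array([[0,-42,12],[0,42,12],[50,25,20],[105,42,12],[0,-18,12],[0,18,12]])/1e3
u3=np.array([[251,131],[560,131],[500,320],[550,481],[339,131],[473,131]])/4+[219,178]
def X(o,p):
    c,s=np.cos(p[2]),np.sin(p[2]);return o@np.array([[c,s,0],[-s,c,0],[0,0,1]])+[p[0],p[1],0]
V=[(np.load('w2.npz'),o1,u1),(np.load('w3.npz'),o2,u2),(np.load('w4.npz'),o3,u3)]
for vs in (V[2:],V):
    r=least_squares(lambda p:np.concatenate([(proj(d['P'],d['K'],X(o,p))-u).ravel() for d,o,u in vs]),[.59,-.14,-.28],loss='soft_l1')
    p=r.x;print(p,np.degrees(p[2]));print(np.round(r.fun,1))
    d=V[2][0]
    for z in(.024,.027,.03):
        w=ray(d['P'],d['K'],np.array([[336,305],[476,305]])/4+[219,178],z)-[p[0],p[1],0]
        c,s=np.cos(p[2]),np.sin(p[2]);print(z,w[:,0]*c+w[:,1]*s,-w[:,0]*s+w[:,1]*c)
```

```text
[ 0.58733956 -0.13558432 -0.29602537] -16.961004540388466
[-0.9 -0.1  1.2  0.3 -0.5 -0.6  0.4  0.1 -0.2  0.   0.3  0.2]
0.024 [0.04460394 0.04438919] [-0.0183352   0.01880012]
0.027 [0.04317878 0.04296588] [-0.01817376  0.01864231]
0.03 [0.04175363 0.04154257] [-0.01801232  0.0184845 ]
[ 0.58827957 -0.1358913  -0.2900866 ] -16.620737836642405
[-1.2 -1.2  0.7 -0.4  1.6  1.1 -1.1 -0.  -0.1  0.1 -1.   0.3 -1.6 -0.5
 -1.4 -2.1  0.3 -2.5  1.7  2.2  0.3  1.   0.1 -0.3  0.2 -2.1 -0.9  1.
  1.2  1.  -0.3  0.1  0.9  0.7 -0.3  1.   0.3  1. ]
0.024 [0.04350573 0.04351152] [-0.01857448  0.01856146]
0.027 [0.04208155 0.04208729] [-0.01840458  0.0184121 ]
0.03 [0.04065738 0.04066307] [-0.01823468  0.01826275]
```

apply_moves --targets '[{"translation": [0.24, 0.4, 0], "twist": 0, "hand": 0.75}, {"translation": [0.24, 0.4, 0], "twist": 0, "hand": 0.75}, {"translation": [0.24, 0.4, 0], "twist": 0, "hand": 0.75}, {"translation": [0.24, 0.4, 0], "twist": 0, "hand": 0.75}, {"translation": [0.24, 0.4, 0], "twist": 0, "hand": 0.75}, {"translation": [0.24, 0.4, 0], "twist": 0, "hand": 0.75}, {"translation": [0.24, 0.4, 0], "twist": 0, "hand": 0.75}, {"translation": [0.24, 0.4, 0], "twist": 0, "hand": 0.75}]'

```text
time: 7.9
tool_pos: [0.4488, 0.2423, 0.2519]
tool_rot: [0.001, 0.145, 0.989, 0.001]
contact_force: [0.7, -0.3, -0.6]
gripper_width: 0.75
grasp_force: 0.0
```

apply_moves --targets '[{"translation": [0.247, 0.406, 0], "twist": 0, "hand": 0.75}, {"translation": [0, 0, 0.2], "twist": -0.87, "hand": 0.75}, {"translation": [0, 0, 0.2], "twist": -0.87, "hand": 0.75}, {"translation": [0, 0, 0.2], "twist": -0.87, "hand": 0.75}, {"translation": [0, 0, 0.2], "twist": -0.87, "hand": 0.75}, {"translation": [0, 0, 0.2], "twist": -0.87, "hand": 0.75}, {"translation": [0, 0, 0.2], "twist": -0.87, "hand": 0.75}, {"translation": [0, 0, 0], "twist": 0, "hand": 0.75}]'

```text
time: 8.7
tool_pos: [0.4353, 0.2856, 0.128]
tool_rot: [-0.002, -0.115, 0.993, -0.001]
contact_force: [-0.6, 0.6, 0.7]
gripper_width: 0.749
grasp_force: 0.0
```

Run:
```python
from plant import *
from h import *
s=state();print(s['time'],s['tool_pos'],s['contact_force'],s['gripper_width']);R=tool(s);print(R.round(4))
k=get_calibration('wrist');f=grab_frame('wrist');P,K=k['pose'],k['camera_matrix'];cv2.imwrite('pics/w5.png',f[:,:,::-1])
f=f.astype(int);m=((f.max(2)-f.min(2)<30)&(f.min(2)>120)).astype(np.uint8)
n,l,st,c=cv2.connectedComponentsWithStats(m)
u=proj(P,K,[[.4647,.293,.0105]])[0];print(u)
for i in range(1,n):
    if st[i,4]<1000:continue
    ys,xs=np.where(l==i);h=cv2.convexHull(np.c_[xs,ys].astype(np.int32))[:,0]
    r=cv2.minAreaRect((ray(P,K,h,.0105)[:,:2]*1000).astype(np.float32));print(c[i],st[i],r)
```

```text
8.7 [0.43532102 0.28563105 0.12797085] [-0.59499808  0.5663884   0.70373179] 0.7488371381688904
[[-9.734e-01 -2.290e-01 -4.400e-03]
 [-2.290e-01  9.734e-01 -1.800e-03]
 [ 4.700e-03 -7.000e-04 -1.000e+00]]
[321.32264153 241.44184219]
[320.27899024 236.22357437] [ 283  166   75  144 9943] ((465.0911560058594, 292.3045959472656), (109.5931625366211, 49.913818359375), 13.358481407165527)
[498.77139262 220.69379195] [ 441  180  115   82 4768] ((421.66094970703125, 409.9693298339844), (33.987510681152344, 73.88407897949219), 37.78689956665039)
[ 90.25183864 255.06485402] [  34  190  116  138 8974] ((519.34912109375, 136.2805938720703), (109.18614959716797, 72.76176452636719), 11.421449661254883)
[621.55094514 321.05209774] [ 584  233   56  159 4338] ((479.2915954589844, 523.8501586914062), (141.549560546875, 41.452857971191406), 26.999290466308594)
```

View pics/w5.png

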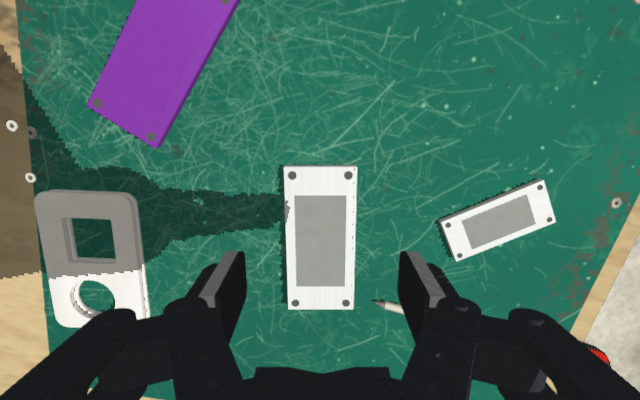

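The wrist picture shows the plate centred at (320,236). The fingers straddle its near half and the screwdriver tip at (375,302) is clear of them.

apply_moves --targets '[{"translation": [0, 0, 0.4], "twist": 0, "hand": 0.75}, {"translation": [0, 0, 0.4], "twist": 0, "hand": 0.75}, {"translation": [0, 0, 0.24], "twist": 0, "hand": 0.75}, {"translation": [0, 0, 0], "twist": 0, "hand": 0.75}, {"translation": [0, 0, 0], "twist": 0, "hand": 0.45}, {"translation": [0, 0, 0], "twist": 0, "hand": 0.45}, {"translation": [0, 0, 0], "twist": 0, "hand": 0.45}, {"translation": [0, 0, 0], "twist": 0, "hand": 0.45}]'

```text
time: 9.55
tool_pos: [0.4381, 0.2868, 0.0293]
tool_rot: [0.003, -0.115, 0.993, 0.001]
contact_force: [0.1, 1.4, 6.3]
gripper_width: 0.524
grasp_force: 62.9
```

Run:
```python
from plant import *
from h import *
s=state();print(s['time'],s['tool_pos'],s['contact_force'],s['gripper_width'],s['grasp_force']);print(tool(s).round(3))
f=grab_frame('wrist');cv2.imwrite('pics/w6.png',f[130:,120:520,::-1])
s=state();print(s['time'],s['tool_pos'],s['contact_force'],s['gripper_width'],s['grasp_force'])
```

```text
9.55 [0.43809607 0.28677372 0.02927481] [0.12865362 1.35003203 6.27281658] 0.5237245503995036 62.907443046569824
[[-0.973 -0.229  0.005]
 [-0.229  0.973  0.002]
 [-0.006  0.001 -1.   ]]
9.6 [0.43808928 0.28677715 0.02925648] [ 1.0557066  -0.28060589  6.72056948] 0.5251271359543552 63.46623659133911
```

View pics/w6.png

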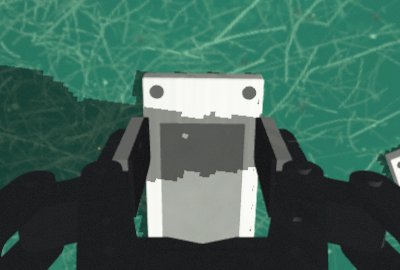

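The plate is held square by its edges (crop centre about (203,150)). I'll lift it and carry it to the jig.

apply_moves --targets '[{"translation": [0, 0, -0.5], "twist": 0, "hand": 0.45}, {"translation": [0, 0, -0.5], "twist": 0, "hand": 0.45}, {"translation": [0.04, -0.46, 0], "twist": 0, "hand": 0.45}, {"translation": [0.04, -0.46, 0], "twist": 0, "hand": 0.45}, {"translation": [0, -0.46, 0], "twist": 0, "hand": 0.45}, {"translation": [0, -0.46, 0], "twist": 0, "hand": 0.45}, {"translation": [0, -0.46, 0], "twist": 0, "hand": 0.45}, {"translation": [0, -0.46, 0], "twist": 0, "hand": 0.45}]'

```text
time: 10.4
tool_pos: [0.4914, 0.0134, 0.1271]
tool_rot: [0.001, -0.115, 0.993, -0.0]
contact_force: [-0.1, 0.2, -0.6]
gripper_width: 0.523
grasp_force: 61.2
```

apply_moves --targets '[{"translation": [0, -0.46, 0], "twist": 0, "hand": 0.45}, {"translation": [0, -0.46, 0], "twist": 0, "hand": 0.45}, {"translation": [0, -0.46, 0], "twist": 0.871, "hand": 0.45}, {"translation": [0, 0, 0], "twist": 0.871, "hand": 0.45}, {"translation": [0, 0, 0], "twist": 0.871, "hand": 0.45}, {"translation": [0, 0, 0], "twist": 0.871, "hand": 0.45}, {"translation": [0, 0, 0], "twist": 0.871, "hand": 0.45}, {"translation": [0, 0, 0], "twist": 0.871, "hand": 0.45}]'

```text
time: 11.2
tool_pos: [0.5228, -0.1191, 0.1267]
tool_rot: [0.0, 0.147, 0.989, -0.0]
contact_force: [0.9, -0.7, -0.7]
gripper_width: 0.522
grasp_force: 61.3
```

```bash
cat > st.py <<'E'
from plant import *
from h import *
import sys
s=state();R=tool(s);O=np.array([.588,-.1357]);a=np.radians(-16.7);J=np.array([[np.cos(a),np.sin(a)],[-np.sin(a),np.cos(a)]])
p=s['tool_pos'];print('t',round(s['time'],2),'jig TCP mm',(J@(p[:2]-O)*1000).round(1),'z',round(p[2]*1e3,1),'yaw',round(np.degrees(np.arctan2(-R[1,0],-R[0,0])),2),'tiltZ',R[:,2].round(3))
f=s['contact_force'];print('Fjig',(J@f[:2]).round(1),round(f[2],1),'T',np.round(s['ft_torque'],2),'w',round(s['gripper_width'],3),round(s['grasp_force'],1))
E
python3 st.py
python3 - <<'E'
from plant import *
from h import *
k=get_calibration('wrist');f=grab_frame('wrist');P,K=k['pose'],k['camera_matrix'];cv2.imwrite('pics/w7.png',f[:,:,::-1])
np.savez('w7.npz',P=P,K=K,f=f)
s=state();R=tool(s);print(s['tool_pos'])
f=f.astype(int);m=((f.max(2)-f.min(2)<30)&(f.min(2)>115)).astype(np.uint8)
print([tuple(np.round(proj(P,K,[s['tool_pos']+R@[x,y,.02]])[0])) for x,y in((-.0275-.055,0),(-.0275+.055,0))])
n,l,st,c=cv2.connectedComponentsWithStats(m)
for i in range(1,n):
    if st[i,4]>300:print(st[i],c[i].round())
E
```

```text
t 11.2 jig TCP mm [-67.2  -2.9] z 126.7 yaw -16.92 tiltZ [ 0. -0. -1.]
Fjig [ 1.  -0.4] -0.7 T [ 0.   -0.01 -0.  ] w 0.522 61.3
[ 0.52280478 -0.11909979  0.12676999]
[(np.float64(319.0), np.float64(417.0)), (np.float64(319.0), np.float64(205.0))]
[ 262  207  122   81 5392] [319. 233.]
```

apply_moves --targets '[{"translation": [0, 0, 0.35], "twist": 0, "hand": 0.45}, {"translation": [0, 0, 0.35], "twist": 0, "hand": 0.45}, {"translation": [0, 0, 0.12], "twist": 0, "hand": 0.45}, {"translation": [0, 0, 0], "twist": 0, "hand": 0.45}, {"translation": [0, 0, 0], "twist": 0, "hand": 0.45}]'

```text
time: 11.75
tool_pos: [0.5237, -0.1194, 0.0457]
tool_rot: [0.001, 0.145, 0.989, -0.0]
contact_force: [0.5, 0.0, -0.8]
gripper_width: 0.521
grasp_force: 61.5
```

apply_moves --targets '[{"translation": [0, 0, 0.03], "twist": 0, "hand": 0.45}, {"translation": [0, 0, 0], "twist": 0, "hand": 0.45}, {"translation": [0, 0, 0], "twist": 0, "hand": 0.45}]'

```text
time: 12.05
tool_pos: [0.5236, -0.1193, 0.0425]
tool_rot: [0.001, 0.145, 0.989, -0.0]
contact_force: [0.1, -0.5, -0.7]
gripper_width: 0.52
grasp_force: 61.5
```

apply_moves --targets '[{"translation": [0, 0, 0.03], "twist": 0, "hand": 0.45}, {"translation": [0, 0, 0], "twist": 0, "hand": 0.45}, {"translation": [0, 0, 0], "twist": 0, "hand": 0.45}]'

```text
time: 12.35
tool_pos: [0.5234, -0.1193, 0.0389]
tool_rot: [0.0, 0.145, 0.989, -0.0]
contact_force: [0.0, -0.8, 0.9]
gripper_width: 0.521
grasp_force: 63.1
```

```bash
python3 st.py
```

```text
t 12.35 jig TCP mm [-66.6  -2.8] z 38.9 yaw -16.7 tiltZ [ 0.001 -0.    -1.   ]
Fjig [ 0.3 -0.8] 0.9 T [-0.01 -0.1   0.  ] w 0.521 63.1
```

apply_moves --targets '[{"translation": [-0.06, 0, 0], "twist": 0, "hand": 0.45}, {"translation": [-0.06, 0, 0], "twist": 0, "hand": 0.45}, {"translation": [-0.06, 0, 0], "twist": 0, "hand": 0.45}, {"translation": [0, 0.015, 0], "twist": 0, "hand": 0.45}, {"translation": [0, 0, 0], "twist": 0, "hand": 0.45}]'

```text
time: 12.85
tool_pos: [0.5415, -0.123, 0.0389]
tool_rot: [0.001, 0.145, 0.989, -0.0]
contact_force: [1.0, -0.8, 3.3]
gripper_width: 0.522
grasp_force: 64.4
```

```bash
python3 st.py
```

```text
t 12.85 jig TCP mm [-48.2  -1.2] z 38.9 yaw -16.69 tiltZ [ 0.001 -0.    -1.   ]
Fjig [ 1.2 -0.5] 3.3 T [-0.06 -0.07 -0.03] w 0.522 64.4
```

apply_moves --targets '[{"translation": [0, 0.01, 0], "twist": 0, "hand": 0.45}, {"translation": [0, 0, 0], "twist": 0, "hand": 0.45}]'

```text
time: 13.05
tool_pos: [0.5412, -0.1224, 0.0388]
tool_rot: [0.001, 0.145, 0.989, -0.001]
contact_force: [0.1, -2.9, 3.7]
gripper_width: 0.526
grasp_force: 64.5
```

```bash
python3 st.py
```

```text
t 13.05 jig TCP mm [-48.6  -0.7] z 38.8 yaw -16.7 tiltZ [ 0.001 -0.001 -1.   ]
Fjig [ 1.  -2.8] 3.7 T [-0.49 -0.1  -0.19] w 0.526 64.5
```

apply_moves --targets '[{"translation": [0, 0.01, 0], "twist": 0, "hand": 0.45}, {"translation": [0, 0, 0], "twist": 0, "hand": 0.45}]'

```text
time: 13.25
tool_pos: [0.5412, -0.1219, 0.0389]
tool_rot: [0.0, 0.145, 0.989, -0.001]
contact_force: [0.1, -5.6, 3.8]
gripper_width: 0.523
grasp_force: 64.7
```

```bash
python3 st.py
```

```text
t 13.25 jig TCP mm [-48.7  -0.2] z 38.9 yaw -16.72 tiltZ [ 0.    -0.002 -1.   ]
Fjig [ 1.7 -5.3] 3.8 T [-0.95  0.06 -0.32] w 0.523 64.7
```

apply_moves --targets '[{"translation": [0, -0.008, 0], "twist": 0, "hand": 0.45}, {"translation": [-0.04, 0, 0], "twist": 0, "hand": 0.45}, {"translation": [-0.04, 0, 0], "twist": 0, "hand": 0.45}, {"translation": [-0.03, 0, 0], "twist": 0, "hand": 0.45}, {"translation": [0, 0, 0], "twist": 0, "hand": 0.45}]'

```text
time: 13.75
tool_pos: [0.5511, -0.1254, 0.0388]
tool_rot: [-0.001, 0.145, 0.989, -0.001]
contact_force: [-2.4, -4.2, 6.2]
gripper_width: 0.526
grasp_force: 66.5
```

```bash
python3 st.py
```

```text
t 13.75 jig TCP mm [-38.3  -0.7] z 38.8 yaw -16.69 tiltZ [-0.002 -0.001 -1.   ]
Fjig [-1.1 -4.8] 6.2 T [-0.68  0.46 -0.15] w 0.526 66.5
```

apply_moves --targets '[{"translation": [-0.015, 0, 0], "twist": 0, "hand": 0.45}, {"translation": [-0.015, 0, 0], "twist": 0, "hand": 0.45}, {"translation": [0, 0, 0], "twist": 0, "hand": 0.45}]'

```text
time: 14.05
tool_pos: [0.5537, -0.1262, 0.0388]
tool_rot: [-0.001, 0.145, 0.989, -0.001]
contact_force: [-3.3, -4.2, 7.4]
gripper_width: 0.528
grasp_force: 66.8
```

```bash
python3 st.py
```

```text
t 14.05 jig TCP mm [-35.6  -0.8] z 38.8 yaw -16.69 tiltZ [-0.002 -0.001 -1.   ]
Fjig [-2. -5.] 7.4 T [-0.66  0.65 -0.15] w 0.528 66.8
```

apply_moves --targets '[{"translation": [0, -0.005, -0.015], "twist": 0, "hand": 0.45}, {"translation": [-0.012, 0, 0], "twist": 0, "hand": 0.45}, {"translation": [0, 0, 0], "twist": 0, "hand": 0.45}]'

```text
time: 14.35
tool_pos: [0.5542, -0.1265, 0.0389]
tool_rot: [-0.001, 0.145, 0.989, -0.0]
contact_force: [-3.6, -3.8, -0.0]
gripper_width: 0.528
grasp_force: 62.4
```

```bash
python3 st.py
```

```text
t 14.35 jig TCP mm [-35.1  -0.9] z 38.9 yaw -16.69 tiltZ [-0.003  0.    -1.   ]
Fjig [-2.4 -4.7] -0.0 T [-0.75  0.56 -0.16] w 0.528 62.4
```

apply_moves --targets '[{"translation": [-0.012, 0, 0], "twist": 0, "hand": 0.45}, {"translation": [0, 0, 0], "twist": 0, "hand": 0.45}]'

```text
time: 14.55
tool_pos: [0.5554, -0.1269, 0.039]
tool_rot: [-0.001, 0.145, 0.989, -0.0]
contact_force: [-3.3, -5.3, -1.0]
gripper_width: 0.527
grasp_force: 62.2
```

```bash
python3 st.py
```

```text
t 14.55 jig TCP mm [-33.7  -0.9] z 39.0 yaw -16.69 tiltZ [-0.003  0.    -1.   ]
Fjig [-1.6 -6.1] -1.0 T [-0.8   0.35 -0.16] w 0.527 62.2
```

apply_moves --targets '[{"translation": [-0.012, 0, 0], "twist": 0, "hand": 0.45}, {"translation": [0, 0, 0], "twist": 0, "hand": 0.45}]'

```text
time: 14.75
tool_pos: [0.5556, -0.1269, 0.0389]
tool_rot: [-0.003, 0.145, 0.989, 0.0]
contact_force: [-6.5, -3.5, 2.6]
gripper_width: 0.523
grasp_force: 64.2
```

```bash
python3 st.py
```

```text
t 14.75 jig TCP mm [-33.5  -0.9] z 38.9 yaw -16.68 tiltZ [-0.006  0.001 -1.   ]
Fjig [-5.2 -5.2] 2.6 T [-0.59  0.99 -0.2 ] w 0.523 64.2
```

apply_moves --targets '[{"translation": [-0.012, 0, 0], "twist": 0, "hand": 0.45}, {"translation": [0, 0, 0], "twist": 0, "hand": 0.45}]'

```text
time: 14.95
tool_pos: [0.5558, -0.127, 0.0388]
tool_rot: [-0.004, 0.145, 0.989, 0.0]
contact_force: [-10.4, -2.3, 6.3]
gripper_width: 0.524
grasp_force: 66.2
```

```bash
python3 st.py
```

```text
t 14.95 jig TCP mm [-33.3  -0.9] z 38.8 yaw -16.67 tiltZ [-0.008  0.002 -1.   ]
Fjig [-9.3 -5.2] 6.3 T [-0.53  1.7  -0.15] w 0.524 66.2
```

apply_moves --targets '[{"translation": [-0.01, 0, 0], "twist": 0, "hand": 0.45}, {"translation": [0, 0, 0], "twist": 0, "hand": 0.45}, {"translation": [0, 0, 0], "twist": 0, "hand": 0.45}, {"translation": [0, 0, 0], "twist": 0, "hand": 0.45}]'

```text
time: 15.35
tool_pos: [0.5559, -0.127, 0.0388]
tool_rot: [-0.005, 0.145, 0.989, 0.0]
contact_force: [-12.8, -2.0, 8.5]
gripper_width: 0.523
grasp_force: 67.6
```

```bash
python3 st.py
```

```text
t 15.35 jig TCP mm [-33.2  -0.9] z 38.8 yaw -16.67 tiltZ [-0.011  0.002 -1.   ]
Fjig [-11.7  -5.6] 8.5 T [-0.36  2.14 -0.18] w 0.523 67.6
```

apply_moves --targets '[{"translation": [0.015, -0.01, -0.01], "twist": 0, "hand": 0.45}, {"translation": [0.012, -0.008, -0.01], "twist": 0, "hand": 0.45}, {"translation": [0, 0, 0], "twist": 0, "hand": 0.45}]'

```text
time: 15.65
tool_pos: [0.5555, -0.1278, 0.0411]
tool_rot: [-0.002, 0.145, 0.989, 0.001]
contact_force: [-3.6, 0.7, -0.5]
gripper_width: 0.527
grasp_force: 61.5
```

```bash
python3 st.py
```

```text
t 15.65 jig TCP mm [-33.4  -1.7] z 41.1 yaw -16.68 tiltZ [-0.003  0.002 -1.   ]
Fjig [-3.6 -0.4] -0.5 T [0.17 0.64 0.06] w 0.527 61.5
```

apply_moves --targets '[{"translation": [0, 0, 0.025], "twist": 0, "hand": 0.45}, {"translation": [-0.005, 0.014, 0], "twist": 0, "hand": 0.45}, {"translation": [-0.01, 0, 0], "twist": 0, "hand": 0.45}, {"translation": [0, 0, 0], "twist": 0, "hand": 0.45}]'

```text
time: 16.05
tool_pos: [0.5559, -0.1273, 0.0388]
tool_rot: [-0.004, 0.145, 0.989, 0.0]
contact_force: [-11.9, 0.2, 6.5]
gripper_width: 0.528
grasp_force: 66.5
```

```bash
python3 st.py
```

```text
t 16.05 jig TCP mm [-33.2  -1.2] z 38.8 yaw -16.66 tiltZ [-0.008  0.002 -1.   ]
Fjig [-11.5  -3.3] 6.5 T [ 0.05  1.98 -0.06] w 0.528 66.5
```

apply_moves --targets '[{"translation": [0, 0.009, 0], "twist": 0, "hand": 0.45}, {"translation": [0, 0, 0], "twist": 0, "hand": 0.45}, {"translation": [0.015, 0, -0.004], "twist": 0, "hand": 0.45}, {"translation": [0, 0, 0], "twist": 0, "hand": 0.45}]'

```text
time: 16.45
tool_pos: [0.5557, -0.127, 0.039]
tool_rot: [-0.002, 0.145, 0.989, -0.001]
contact_force: [-6.4, -3.6, 0.4]
gripper_width: 0.526
grasp_force: 62.4
```

```bash
python3 st.py
```

```text
t 16.45 jig TCP mm [-33.5  -1. ] z 39.0 yaw -16.68 tiltZ [-0.004 -0.001 -1.   ]
Fjig [-5.1 -5.3] 0.4 T [-0.64  1.19 -0.12] w 0.526 62.4
```

apply_moves --targets '[{"translation": [0, 0, 0], "twist": 0, "hand": 0.56}, {"translation": [0, 0, 0], "twist": 0, "hand": 0.65}, {"translation": [0, 0, 0], "twist": 0, "hand": 0.75}, {"translation": [0, 0, 0], "twist": 0, "hand": 0.75}, {"translation": [0, 0, -0.3], "twist": 0, "hand": 0.75}, {"translation": [0, 0, -0.4], "twist": 0, "hand": 0.75}, {"translation": [0.1, 0, -0.4], "twist": 0, "hand": 0.75}, {"translation": [0, 0, 0], "twist": 0, "hand": 0.75}]'

```text
time: 17.25
tool_pos: [0.5517, -0.1247, 0.1577]
tool_rot: [0.007, 0.145, 0.989, -0.001]
contact_force: [0.0, 0.0, 0.7]
gripper_width: 0.753
grasp_force: 0.0
```

```bash
python3 st.py
python3 - <<'E'
from plant import *
from h import *
k=get_calibration('wrist');f=grab_frame('wrist');P,K=k['pose'],k['camera_matrix']
np.savez('w8.npz',P=P,K=K,f=f);cv2.imwrite('pics/w8.png',f[:,:,::-1])
for q in['plate','clip_knob','end_stop','fence']:
  for r in recognise('wrist',q)[:1]:print(q,round(r['score'],2),np.round(r['point'],3))
u=proj(P,K,[[.60,-.14,.02]])[0].astype(int)
x0=max(0,min(440,u[0]-100));y0=max(0,min(250,u[1]-75));print(x0,y0)
cv2.imwrite('pics/w8c.png',cv2.resize(f[y0:y0+150,x0:x0+200,::-1],None,fx=4,fy=4,interpolation=cv2.INTER_CUBIC))
E
```

```text
t 17.25 jig TCP mm [-37.9   0.1] z 157.7 yaw -16.67 tiltZ [ 0.013 -0.004 -1.   ]
Fjig [0. 0.] 0.7 T [-0.01 -0.02  0.07] w 0.753 0.0
plate 0.86 [ 0.58  -0.134  0.023]
clip_knob 0.88 [ 0.663 -0.161  0.047]
end_stop 0.75 [ 0.637 -0.164  0.031]
fence 0.97 [ 0.616 -0.118  0.019]
219 177
```

View pics/w8c.png

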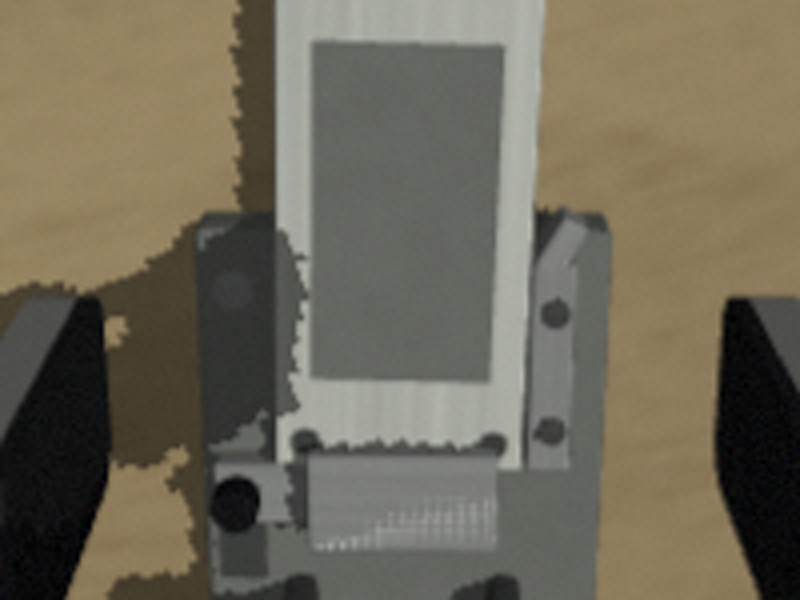

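The crop shows the plate flush along the fence (edge at about x=530), its front end under the lip at (405,455). The plate is home, so next I fetch the knob.

apply_moves --targets '[{"translation": [0, 0, -0.45], "twist": 0, "hand": 0.55}, {"translation": [-0.1, -0.014, -0.45], "twist": 0, "hand": 0.55}, {"translation": [-0.45, 0, 0], "twist": 0, "hand": 0.55}, {"translation": [-0.45, 0, 0], "twist": 0, "hand": 0.55}, {"translation": [-0.15, 0, 0], "twist": 0, "hand": 0.55}, {"translation": [0, 0, 0.3], "twist": 0, "hand": 0.55}, {"translation": [0, 0, 0], "twist": 0, "hand": 0.55}]'

```text
time: 18.2
tool_pos: [0.6551, -0.1573, 0.2026]
tool_rot: [-0.006, 0.145, 0.989, 0.001]
contact_force: [0.0, 1.0, -1.6]
gripper_width: 0.55
grasp_force: 0.0
```

```bash
python3 st.py
```

```text
t 18.2 jig TCP mm [70.5 -1.4] z 202.6 yaw -16.7 tiltZ [-0.011  0.004 -1.   ]
Fjig [-0.3  0.9] -1.6 T [-0.04 -0.01 -0.03] w 0.55 0.0
```

apply_moves --targets '[{"translation": [0, 0, 0], "twist": 0, "hand": 0.55}, {"translation": [0, 0, 0], "twist": 0, "hand": 0.55}]'

```text
time: 18.4
tool_pos: [0.6574, -0.158, 0.2103]
tool_rot: [0.0, 0.145, 0.989, 0.0]
contact_force: [-0.3, 0.1, 0.6]
gripper_width: 0.549
grasp_force: 0.0
```

```bash
python3 st.py; python3 -c "
from plant import *
grab_frame('top');grab_frame('scene')
for c in('top','scene'):print([(round(r['score'],2),r['point'].round(3) if hasattr(r['point'],'round') else r['point']) for r in recognise(c,'clip_knob')[:2]])"
```

```text
t 18.4 jig TCP mm [72.9 -1.4] z 210.3 yaw -16.69 tiltZ [ 0. -0. -1.]
Fjig [-0.4 -0. ] 0.6 T [0.   0.02 0.06] w 0.549 0.0
[(0.4, [0.65, -0.1587, 0.1126])]
[(0.69, [0.4799, -0.3716, 0.0384])]
```

apply_moves --targets '[{"translation": [-0.05, 0, 0.2], "twist": 0, "hand": 0.55}, {"translation": [0, 0, 0.3], "twist": 0, "hand": 0.55}, {"translation": [0, 0, 0.16], "twist": 0, "hand": 0.55}, {"translation": [0, 0, 0], "twist": 0, "hand": 0.55}, {"translation": [0, 0, 0], "twist": 0, "hand": 0.55}]'

```text
time: 19.1
tool_pos: [0.6624, -0.1596, 0.1445]
tool_rot: [0.0, 0.145, 0.989, -0.0]
contact_force: [0.2, 0.0, 0.3]
gripper_width: 0.552
grasp_force: 0.0
```

```bash
python3 st.py
```

```text
t 19.1 jig TCP mm [78.2 -1.5] z 144.5 yaw -16.7 tiltZ [ 0. -0. -1.]
Fjig [0.2 0.1] 0.3 T [ 0.03 -0.04 -0.02] w 0.552 0.0
```

apply_moves --targets '[{"translation": [0, 0, 0], "twist": 0, "hand": 0.1}, {"translation": [0, 0, 0], "twist": 0, "hand": 0.1}, {"translation": [0, 0, 0], "twist": 0, "hand": 0.1}, {"translation": [0, 0, 0], "twist": 0, "hand": 0.1}, {"translation": [0, 0, 0], "twist": 0, "hand": 0.1}]'

```text
time: 19.6
tool_pos: [0.6632, -0.1604, 0.1463]
tool_rot: [0.001, 0.145, 0.989, -0.001]
contact_force: [-2.1, -2.1, 6.2]
gripper_width: 0.219
grasp_force: 60.3
```

```bash
python3 st.py
```

```text
t 19.6 jig TCP mm [79.1 -2.1] z 146.3 yaw -16.71 tiltZ [ 0.003 -0.002 -1.   ]
Fjig [-1.4 -2.6] 6.2 T [-0.21  0.27  0.02] w 0.219 60.3
```

apply_moves --targets '[{"translation": [0.109, 0, 0.018], "twist": 0, "hand": 0.1}, {"translation": [0.106, 0, 0.03], "twist": 0, "hand": 0.1}, {"translation": [0.102, 0, 0.042], "twist": 0, "hand": 0.1}, {"translation": [0.097, 0, 0.053], "twist": 0, "hand": 0.1}, {"translation": [0.09, 0, 0.064], "twist": 0, "hand": 0.1}, {"translation": [0.082, 0, 0.073], "twist": 0, "hand": 0.1}]'

```text
time: 20.2
tool_pos: [0.6098, -0.1442, 0.1223]
tool_rot: [0.006, 0.145, 0.989, -0.001]
contact_force: [-2.6, -1.0, 15.8]
gripper_width: 0.228
grasp_force: 66.1
```

```bash
python3 st.py
```

```text
t 20.2 jig TCP mm [23.3 -1.9] z 122.3 yaw -16.71 tiltZ [ 0.011 -0.004 -1.   ]
Fjig [-2.2 -1.7] 15.8 T [-0.46 -0.12 -0.04] w 0.228 66.1
```

apply_moves --targets '[{"translation": [0.074, 0, 0.082], "twist": 0, "hand": 0.1}, {"translation": [0.064, 0, 0.09], "twist": 0, "hand": 0.1}, {"translation": [0.053, 0, 0.096], "twist": 0, "hand": 0.1}, {"translation": [0.042, 0, 0.102], "twist": 0, "hand": 0.1}, {"translation": [0.03, 0, 0.106], "twist": 0, "hand": 0.1}, {"translation": [0, 0, 0], "twist": 0, "hand": 0.1}]'

```text
time: 20.8
tool_pos: [0.5809, -0.1354, 0.0685]
tool_rot: [0.0, 0.145, 0.989, -0.0]
contact_force: [-2.5, -1.6, 4.3]
gripper_width: 0.218
grasp_force: 75.3
```

```bash
python3 st.py
```

```text
t 20.8 jig TCP mm [-6.9 -1.7] z 68.5 yaw -16.69 tiltZ [ 0.001 -0.001 -1.   ]
Fjig [-1.9 -2.2] 4.3 T [-0.34 -0.1   0.06] w 0.218 75.3
```

apply_moves --targets '[{"translation": [0.01, 0, 0.04], "twist": 0, "hand": 0.1}, {"translation": [0.005, 0, 0.035], "twist": 0, "hand": 0.1}, {"translation": [0.003, 0, 0.02], "twist": 0, "hand": 0.1}, {"translation": [0, 0, 0], "twist": 0, "hand": 0.1}, {"translation": [0, 0, 0], "twist": 0, "hand": 0.1}]'

```text
time: 21.3
tool_pos: [0.5794, -0.1349, 0.0595]
tool_rot: [0.0, 0.145, 0.989, -0.0]
contact_force: [-4.4, -1.7, 4.6]
gripper_width: 0.222
grasp_force: 75.7
```

```bash
python3 st.py
```

```text
t 21.3 jig TCP mm [-8.5 -1.7] z 59.5 yaw -16.69 tiltZ [ 0. -0. -1.]
Fjig [-3.7 -2.9] 4.6 T [-0.35  0.09 -0.02] w 0.222 75.7
```

apply_moves --targets '[{"translation": [0, 0, 0.02], "twist": 0, "hand": 0.1}, {"translation": [0, 0, 0], "twist": 0, "hand": 0.1}]'

```text
time: 21.5
tool_pos: [0.5791, -0.1348, 0.0569]
tool_rot: [-0.0, 0.145, 0.989, -0.0]
contact_force: [-4.1, -2.2, 4.5]
gripper_width: 0.222
grasp_force: 75.7
```

```bash
python3 st.py
```

```text
t 21.5 jig TCP mm [-8.8 -1.7] z 56.9 yaw -16.71 tiltZ [-0. -0. -1.]
Fjig [-3.3 -3.3] 4.5 T [-0.48  0.09 -0.1 ] w 0.222 75.7
```

apply_moves --targets '[{"translation": [0, 0, 0.015], "twist": 0, "hand": 0.1}, {"translation": [0, 0, 0], "twist": 0, "hand": 0.1}]'

```text
time: 21.7
tool_pos: [0.579, -0.1348, 0.0552]
tool_rot: [-0.0, 0.145, 0.989, -0.0]
contact_force: [-3.6, -1.9, 3.2]
gripper_width: 0.217
grasp_force: 75.7
```

```bash
python3 st.py
```

```text
t 21.7 jig TCP mm [-8.9 -1.7] z 55.2 yaw -16.7 tiltZ [-0.001 -0.    -1.   ]
Fjig [-2.9 -2.9] 3.2 T [-0.45  0.14 -0.1 ] w 0.217 75.7
```

apply_moves --targets '[{"translation": [0, 0, 0.015], "twist": 0, "hand": 0.1}, {"translation": [0, 0, 0], "twist": 0, "hand": 0.1}]'

```text
time: 21.9
tool_pos: [0.5788, -0.1347, 0.0538]
tool_rot: [-0.001, 0.145, 0.989, -0.0]
contact_force: [-6.1, -2.1, 5.6]
gripper_width: 0.223
grasp_force: 75.9
```

```bash
python3 st.py
```

```text
t 21.9 jig TCP mm [-9.1 -1.7] z 53.8 yaw -16.7 tiltZ [-0.001 -0.    -1.   ]
Fjig [-5.2 -3.8] 5.6 T [-0.46  0.26 -0.13] w 0.223 75.9
```

apply_moves --targets '[{"translation": [0.01, 0, 0.015], "twist": 0, "hand": 0.1}, {"translation": [0, 0, 0], "twist": 0, "hand": 0.1}]'

```text
time: 22.1
tool_pos: [0.5787, -0.1347, 0.0526]
tool_rot: [0.001, 0.145, 0.989, -0.0]
contact_force: [-3.2, -2.5, 3.2]
gripper_width: 0.22
grasp_force: 75.8
```

```bash
python3 st.py;python3 - <<'E'
from plant import *
from h import *
k=get_calibration('wrist');f=grab_frame('wrist');P,K=k['pose'],k['camera_matrix']
np.savez('w9.npz',P=P,K=K,f=f);cv2.imwrite('pics/w9.png',f[:,:,::-1])
for q in('clip_knob','clip'):
  for r in regions_of('wrist',q)[:2]:
    m=r['pixels'];ys,xs=np.where(m);print(q,round(r['score'],2),xs.min(),xs.max(),ys.min(),ys.max(),xs.mean(),ys.mean(),m.sum())
O=np.array([.588,-.1357]);a=np.radians(-16.7);c,s=np.cos(a),np.sin(a)
def W(x,y,z):return [O[0]+c*x-s*y,O[1]+s*x+c*y,z]
for th in(0,.03,.05,.08,.12):
    ph=th+.061;kx=.0882-.098*np.cos(ph);kz=.042+.098*np.sin(ph)
    # knob front silhouette
    pts=[W(kx+.009*np.cos(t),-.001,kz+.009*np.sin(t)) for t in np.linspace(0,6.28,40)]
    v=proj(P,K,pts);print(th,v[:,0].mean().round(1),v[:,1].min().round(1),v[:,1].max().round(1))
print(f[120:330:6,322].mean(1).round().tolist())
E
```

```text
t 22.1 jig TCP mm [-9.2 -1.7] z 52.6 yaw -16.69 tiltZ [ 0.001 -0.001 -1.   ]
Fjig [-2.4 -3.3] 3.2 T [-0.51 -0.2  -0.05] w 0.22 75.8
clip_knob 0.86 295 348 266 372 321.1619623655914 312.22222222222223 4464
clip_knob 0.24 238 405 94 372 321.01853953840333 240.3690881573969 10572
clip 0.95 295 348 267 372 321.19618095021593 312.22527847238007 4399
clip 0.25 266 383 138 353 322.86803519061584 205.4150633001931 13981
0 320.2 259.6 307.3
0.03 320.2 263.6 312.3
0.05 320.2 266.4 315.9
0.08 320.1 270.9 321.6
0.12 320.1 277.5 329.9
[104.0, 106.0, 104.0, 106.0, 172.0, 174.0, 174.0, 173.0, 175.0, 174.0, 175.0, 175.0, 106.0, 104.0, 103.0, 104.0, 102.0, 104.0, 105.0, 104.0, 105.0, 84.0, 50.0, 52.0, 52.0, 15.0, 19.0, 21.0, 25.0, 24.0, 13.0, 8.0, 8.0, 50.0, 17.0]
```

apply_moves --targets '[{"translation": [0, 0, 0.015], "twist": 0, "hand": 0.1}, {"translation": [0, 0, 0], "twist": 0, "hand": 0.1}]'

```text
time: 22.45
tool_pos: [0.5786, -0.1346, 0.0516]
tool_rot: [0.0, 0.145, 0.989, -0.0]
contact_force: [-5.0, -1.6, 8.6]
gripper_width: 0.223
grasp_force: 76.4
```

```bash
python3 st.py;python3 - <<'E'
from plant import *
from h import *
g=np.load('w9.npz')['f'];k=get_calibration('wrist');f=grab_frame('wrist');P,K=k['pose'],k['camera_matrix']
np.savez('w10.npz',P=P,K=K,f=f)
for im in(g,f):
    c=im[240:300,305:340].mean((1,2));print(c[18:40].round().astype(int).tolist())
    c=im[280:284,270:375].mean((0,2)).round().astype(int);print(c[::3].tolist())
E
```

```text
t 22.45 jig TCP mm [-9.3 -1.7] z 51.6 yaw -16.69 tiltZ [ 0. -0. -1.]
Fjig [-4.3 -2.9] 8.6 T [-0.56  0.03  0.02] w 0.223 76.4
[52, 52, 53, 52, 52, 52, 52, 52, 52, 33, 10, 10, 12, 14, 14, 14, 16, 16, 16, 18, 18, 18]
[14, 15, 65, 74, 82, 83, 82, 18, 17, 20, 20, 19, 21, 20, 21, 19, 19, 20, 17, 20, 18, 17, 16, 12, 8, 8, 10, 16, 29, 59, 59, 68, 79, 69, 21]
[53, 52, 52, 52, 52, 52, 52, 52, 51, 33, 9, 11, 12, 13, 13, 13, 14, 15, 16, 16, 17, 17]
[16, 16, 72, 82, 82, 82, 83, 16, 18, 21, 21, 19, 22, 22, 22, 19, 21, 19, 19, 21, 20, 18, 12, 10, 10, 6, 9, 17, 31, 61, 64, 77, 83, 69, 20]
```

apply_moves --targets '[{"translation": [0, 0, 0], "twist": 0, "hand": 0.3}, {"translation": [0, 0, 0], "twist": 0, "hand": 0.5}, {"translation": [0, 0, 0], "twist": 0, "hand": 0.5}, {"translation": [0, 0, 0], "twist": 0, "hand": 0.5}, {"translation": [0, 0, -0.3], "twist": 0, "hand": 0.5}, {"translation": [0, 0, -0.4], "twist": 0, "hand": 0.5}, {"translation": [0, 0, -0.4], "twist": 0, "hand": 0.5}, {"translation": [0.2, 0, -0.3], "twist": 0, "hand": 0.8}]'

```text
time: 23.3
tool_pos: [0.5608, -0.1291, 0.194]
tool_rot: [0.002, 0.145, 0.989, -0.0]
contact_force: [0.1, -0.3, 0.4]
gripper_width: 0.655
grasp_force: 0.0
```

apply_moves --targets '[{"translation": [0.3, 0, 0], "twist": 0, "hand": 0.9}, {"translation": [0, 0, 0], "twist": 0, "hand": 0.9}, {"translation": [0, 0, 0], "twist": 0, "hand": 0.9}, {"translation": [0, 0, 0], "twist": 0, "hand": 0.9}]'

```text
time: 23.7
tool_pos: [0.5307, -0.12, 0.1902]
tool_rot: [-0.0, 0.145, 0.989, 0.0]
contact_force: [0.9, 0.3, 0.4]
gripper_width: 0.898
grasp_force: 0.0
```

```bash
python3 st.py;python3 - <<'E'
from plant import *
from h import *
k=get_calibration('wrist');f=grab_frame('wrist');P,K=k['pose'],k['camera_matrix']
cv2.imwrite('pics/w11.png',f[:,:,::-1])
for q in['plate','clip_knob','clip']:
  for r in recognise('wrist',q)[:1]:print(q,round(r['score'],2),np.round(r['point'],3))
O=np.array([.588,-.1357]);a=np.radians(-16.7);c,s=np.cos(a),np.sin(a)
B=np.array([[c,s],[-s,c]])
f=f.astype(int);m=((f.max(2)-f.min(2)<30)&(f.min(2)>105)).astype(np.uint8)
n,l,st,ce=cv2.connectedComponentsWithStats(m)
for i in range(1,n):
    if st[i,4]<1200:continue
    ys,xs=np.where(l==i);h=cv2.convexHull(np.c_[xs,ys].astype(np.int32))[:,0]
    w=ray(P,K,h,.020)[:,:2]-O;j=(w@B.T*1000)
    r=cv2.minAreaRect(j.astype(np.float32));print(st[i],r,j.min(0),j.max(0))
d=(f[:,:,:].max(2)<30).astype(np.uint8);n,l,st,ce=cv2.connectedComponentsWithStats(d)
for i in range(1,n):
    if 150<st[i,4]<5000:
        w=ray(P,K,ce[i],.052)[0,:2]-O;print('dark',st[i],ce[i].round(),(B@w*1000).round(1))
E
```

```text
t 23.7 jig TCP mm [-59.4  -1.5] z 190.2 yaw -16.7 tiltZ [-0.001  0.    -1.   ]
Fjig [0.8 0.5] 0.4 T [-0.03  0.04  0.04] w 0.898 0.0
plate 0.95 [ 0.572 -0.131  0.021]
clip_knob 0.62 [ 0.618 -0.147  0.046]
clip 0.96 [ 0.625 -0.149  0.044]
[ 573    0   67  152 4888] ((-138.81578063964844, 218.9530029296875), (109.38520050048828, 47.75775909423828), 13.964841842651367) [-195.45393791  186.00357554] [-85.81049567 254.13923814]
[ 294  181   60  165 3851] ((19.68724822998047, -0.3179912567138672), (49.09983444213867, 160.99957275390625), 88.77742004394531) [-60.78748426 -24.30186437] [100.07264417  25.86387318]
dark [309 244  25  23 531] [321. 255.] [-8.8 -0.6]
```

```bash
python3 -c "
from plant import *
print(job_done())"
```

```text
the job is handed in; nothing more can be done
None
```

I handed the job in at about 24 s: plate pressed home at about 12 N against fence and stop, clip lowered onto it under grip and released; the last check was numerical, and no verdict came back.

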